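# Angle the shelf tube past the post into its bay

### The job

Stow the blue tube: push it along the bench, angling it past the red post, into the green stock bay until it lies lengthwise between the two end plates, flat against the back plate. Only push it, never lift or tip it, and leave the other things on the bench where they are.

Things in the scene. Friction and masses are not known exactly. Their poses are not given: they have to be found in the camera images.
- tube: The loose piece to stow: blue square steel tube with black end caps and dark slots, 200 mm long (own x), 28 mm wide (own y), 28 mm high, about 0.2 to 0.4 kg, lying on the bench and sliding on it. Origin at the centre of its underside; z up. Its two ends are alike.
- tube_end_a (a point): Centre of the tube's end face at own +x (100 mm from the tube's middle, 14 mm above the bench).
- tube_end_b (a point): Centre of the tube's end face at own -x (100 mm from the tube's middle, 14 mm above the bench).
- bay: Stock bay fixed to the bench: green back plate and two end plates, 40 mm high, 5 mm thick, open at front and top, yellow patch between. Origin at bench level, middle of the back plate's inner face; own -x points out of the mouth (robot side), y along the back plate. End plates run x = 0 to -60 mm, inner faces at y = +-125 mm. A tube flat against the back plate has its middle line at x = -14 mm.
- post: Fixed upright red post with a white band, 24 mm in diameter, 45 mm high, before the mouth of the bay: in the frame of the bay at x = -115 mm, y = either +75 or -75 mm (changes from run to run). Origin at its foot. The flat steel-and-black disc at the other of the two places is a flush cover; nothing catches on it.
- tape: Roll of white tape lying flat, 80 mm across, 24 mm high. Bystander. Origin at the centre of its underside.
- beacon: Orange warning-lamp dome, 72 mm across, 74 mm high. Bystander. Origin at the centre of its underside.
- terminal: Small green terminal block, 45 x 22 x 16 mm. Bystander. Origin at the centre of its underside.
- screwdriver: Red-handled screwdriver about 200 mm long, lying on the bench along its own x, handle to -x. Bystander.
- mug: Blue mug, 76 mm across, 90 mm high, handle to its own +y. Bystander. Origin at the centre of its underside.
- screwjar: Small clear jar with black cap, 52 mm across, 60 mm high. Bystander. Origin at the centre of its underside.
There are look-alikes about, which are no part of the job. There is more than one size of the tube; the one meant has the size given above.

How it is judged:
By the outcome, as a careful person would: the job done as asked, in the order asked, and still so for the second after the job is handed in, with the robot touching nothing.
It also fails if it takes over 72 s, if anything falls off the work surface, if the arm or the gripper's body presses on something with over 40 N, if the wrist force passes 120 N, or if a joint passes its speed limit or range.

### The arm

A 6-joint arm with a two-finger parallel gripper is mounted at the origin on the work surface. World frame = base frame: x ahead of the robot, y to its left, z up, the work surface at z = 0. Lengths are in mm, angles in rad, forces in N, time in s.
With the tool pointing down it reaches from about 275 to 1000 mm from the base axis. Payload 8.4 kg.
Tool frame: the origin (TCP) lies midway between the tips of the shut fingers; the grasp point (between the pads) lies r.grip_point_offset behind it (r.grip_point_offset is the distance from the TCP to the grasp point, in mm); z points along the fingers, y is the direction in which the jaws open and shut (so a half turn about z gives the same grasp; the last joint's range is limited). The gripper opens to 85 mm and grips with 20 to 120 N. Pads are 22 mm wide; open, the fingers measure 114 mm over their backs; the gripper's body (76 mm by 85 mm) begins 54 mm behind the grasp point. The pads swing forward as they close: fully open they stand 13 mm farther back than shut.
Start: joints at [1.28, 0.353, 1.633, -0, 1.155, -0.002], TCP at [178, 599.119, 231.281] pointing down, gripper open.
Joint ranges: [-2.63, 2.63], [-0.92, 2.1], [0.06, 2.66], [-1.3, 4.44], [0, 2.69], [-3.02, 3.02]. Speed limits (rad/s): [2.22, 2.22, 2.79, 3.14, 3.14, 3.14].

### API

Orientations are given as [roll, pitch, yaw] about the fixed x, y, z axes, in that order (R = Rz(yaw) Ry(pitch) Rx(roll)).
In Python, from rig import r gives the robot as it stands.
- The arm moves only by the tool move_arm, never from a script. Its argument "targets" is one flat list of numbers, 5 for each row, row after row: the gripper's target within -1 to 1 (fully open at 1, half-way at 0, shut at -1), then the shift along the tool's x, y, z in cm, then the turn about the tool's z in degrees. In form: [gripper, tx, ty, tz, turn, gripper, tx, ty, tz, turn, ...]. A call has 1 to 10 rows; each row is the pose to reach, as a shift and turn from the pose commanded when the call began, along the tool's axes at that moment; what a row does not reach only later rows make up. A row lasts 1/10 s, in which the tool goes at most 50 mm and 8.59 degrees, less where a joint would pass 70% of its speed; a pose out of reach is approached as far as the arm can. A call with a gripper value outside its range is refused whole. The fingers move at their own pace and stop on an object; "squeeze" is the grip in N (left out, the last holds). Time passes only in rows, so rows that repeat a pose let the fingers close. It gives the time, the measured TCP pose, the force and the opening at its end, in the units of the state.
- r.sense(): the state, without advancing time (a new reading comes with each control period).
- r.grab_frame(name): name is "side" or "top"; returns a dict with "img" (480x640x3 uint8, blue, green, red), "K" (3x3 intrinsics, pixels), "world_to_cam" (4x4, takes a point from world to camera coordinates). Camera axes: x right, y down, z forward; pixel columns grow to the right and rows downward; lengths in mm; the calibration is good to about 2 mm. A picture is of the moment at which its call begins. There is no depth.
- r.sign_off(): hands the job in, once; it reports no verdict.
Trained networks look in a picture, given as the dict that the camera call returned (one of the last four; its "shot" number tells which), for a name from the list of things; names that differ only in an ending like _2 or _b are one class to them, and where a whole thing is asked for, a point or a joint stands for the part that bears it (a point fixed in the world has none). Each returns a list of dicts, best first, with "conf" (0 to 1); they miss things now and then, are a little off and sometimes report something else, mostly with a low value. They report only what shows in the picture. A call takes as long as a camera call. They do not tell look-alikes from the thing itself.
- r.outline_of(picture, thing): "region" (480x640 bool, what is visible of it).
- r.mark_of(picture, thing): "position" ([x, y, z] in mm, in world coordinates, good to about 4 mm: a listed point, or the origin of a listed thing).
The state is a dict: "clock": time; "qpos": joint angles; "qvel": joint speeds; "joint_efforts": joint torques, N m; "eef_pos": TCP position; "tcp_rot": TCP orientation; "contact_force": force on the tool from outside, world axes, zero at the start; "wrist_torque": the same for the moment, N m; "opening": opening from 0.0 (shut) to 1.0 (fully open).
Only numpy, scipy, OpenCV 4.12 (cv2) and the standard library are available. Lean on these libraries where they do the work, as an engineer would, in place of code of your own. Each camera call takes 0.05 s, during which the arm holds its last target.

## Working session

There is one attempt and no reset: what is moved stays moved. The work goes in short steps, Python scripts to look and compute and a tool call to move; the robot and the scene stay as the last step left them, time stands still between calls to the robot, and variables do not carry over. Pictures are saved under pics/ and viewed, and the job is handed in when it is done.

Besides the shell and the picture viewer there is one more tool, called by a JSON object that holds its "method" and its "body". move_arm: Moves the arm, as the interface text tells. Its arguments: {"type":"object","properties":{"targets":{"type":"array","items":{"type":"number"}},"squeeze":{"type":"number"}},"required":["targets"]}

```bash
ls; mkdir -p pics
python3 - <<'E'
from rig import r
import cv2,json
s=r.sense(); print(s['clock'],s['eef_pos'],s['tcp_rot'],s['opening'],r.grip_point_offset)
for n in('top','side'):
    f=r.grab_frame(n); cv2.imwrite(f'pics/{n}0.png',f['img'])
    for t in('tube','tube_end_a','bay','post','tape','beacon','terminal','screwdriver','mug','screwjar'):
        print(n,t,[( [round(v) for v in m['position']],round(m['conf'],2)) for m in r.mark_of(f,t)])
E
```

```text
pics
0.0 [177.84201875 598.6259208  230.54943425] [-3.14015671e+00 -2.34915821e-05  2.85281882e+00] 1.0021869696632653 18.700000000000003
top tube [([554, 75, 0], 0.88), ([163, -299, 1], 0.81), ([584, 0, -2], 0.62), ([265, 210, 4], 0.6)]
top tube_end_a [([374, 294, 16], 0.95), ([656, 52, 14], 0.93), ([207, -178, 18], 0.69), ([124, -427, 18], 0.68), ([461, 104, 18], 0.6), ([156, 133, 20], 0.59)]
top bay [([701, 77, -2], 0.56), ([556, 426, 0], 0.38)]
top post [([585, -1, -1], 0.59), ([473, 324, -2], 0.16)]
top tape [([644, 305, -2], 0.75)]
top beacon [([663, -178, -3], 0.66)]
top terminal [([547, -158, 2], 0.66)]
top screwdriver [([554, 424, -1], 0.89)]
top mug [([474, 322, -3], 0.57)]
top screwjar [([468, -193, 2], 0.64)]
side tube [([166, -306, -5], 0.61), ([266, 214, -2], 0.56)]
side tube_end_a [([375, 288, 19], 0.9), ([213, -176, 24], 0.82), ([118, -428, 21], 0.76), ([460, 96, 15], 0.69), ([158, 135, 18], 0.69), ([654, 55, 12], 0.64)]
side bay [([470, 327, -2], 0.74), ([697, 77, 0], 0.62)]
side post [([587, -2, 0], 0.76), ([561, 423, -1], 0.42)]
side tape [([642, 311, 2], 0.85)]
side beacon [([660, -181, -3], 0.75)]
side terminal [([550, -160, -5], 0.62), ([460, 99, 17], 0.23)]
side screwdriver [([559, 423, 0], 0.71)]
side mug [([473, 326, -1], 0.73), ([561, 423, -1], 0.31)]
side screwjar [([466, -189, 0], 0.81)]
```

View pics/top0.png

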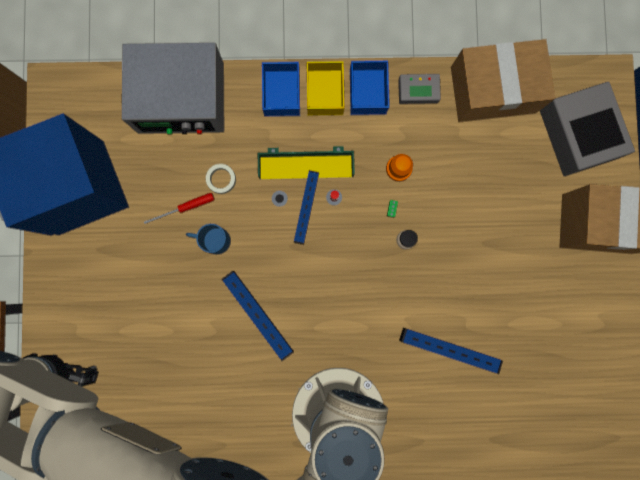

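View pics/side0.png

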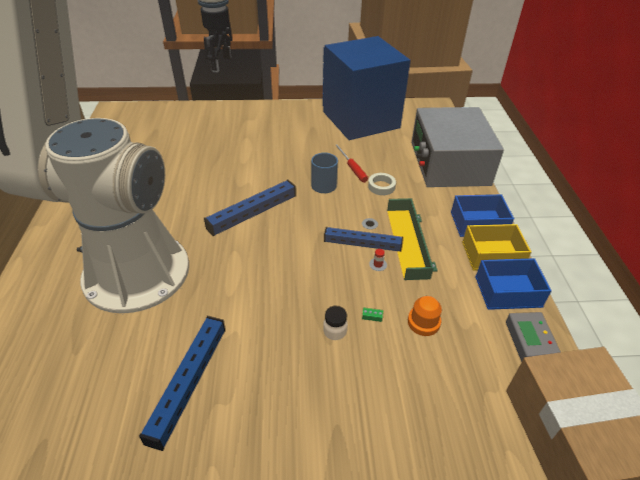

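Three blue tubes are candidates, at top-image pixels (306,207), (258,315) and (451,350). By their end marks they measure about 202, 271 and 262 mm, so the tube at (306,207) is the one meant. Next I measure accurately and confirm it in a crop.

```bash
cat > h.py <<'E'
from rig import r
import cv2,numpy as np
from scipy.optimize import minimize
def proj(f,P):
    P=np.c_[np.atleast_2d(P),np.ones(len(P))]@f['world_to_cam'].T
    q=P[:,:3]@f['K'].T; return q[:,:2]/q[:,2:]
def plane(f,uv,z):
    Ri=f['world_to_cam'][:3,:3]; t=f['world_to_cam'][:3,3]; c=-Ri.T@t
    d=Ri.T@np.linalg.inv(f['K'])@np.array([uv[0],uv[1],1.]); s=(z-c[2])/d[2]; return c+s*d
def box(p,L=200,W=28,H=28):
    x,y,a=p;c,s=np.cos(a),np.sin(a)
    return np.array([[x+c*i*L/2-s*j*W/2,y+s*i*L/2+c*j*W/2,z] for i in(-1,1) for j in(-1,1) for z in(0,H)])
def mask(f,near):
    """network outline of the tube nearest to 'near'"""
    best=None
    for o in r.outline_of(f,'tube'):
        m=o['region'].astype(np.uint8)
        if m.sum()<30: continue
        v,u=np.nonzero(m); w=plane(f,(u.mean(),v.mean()),14)[:2]
        d=np.hypot(*(w-near[:2]))
        if best is None or d<best[0]: best=(d,m)
    return best[1] if best and best[0]<80 else None
def fit(fs,p0):
    ms=[(f,mask(f,p0)) for f in fs]
    S=4
    def cost(p):
        c=0
        for f,m in ms:
            if m is None: continue
            h=cv2.convexHull((proj(f,box(p))).astype(np.float32))
            im=np.zeros((480*2,640*2),np.uint8)
            cv2.fillConvexPoly(im,np.round((h*2+.5)*16).astype(np.int32),255,shift=4,lineType=cv2.LINE_AA)
            im=cv2.resize(im,(640,480),interpolation=cv2.INTER_AREA)/255.
            c+=np.abs(im-m).sum()/max(m.sum(),1)
        return c
    b=None
    for da in(-.15,0,.15):
        p=np.array([p0[0],p0[1],p0[2]+da]);
        q=minimize(cost,p,method='Nelder-Mead',options=dict(initial_simplex=p+np.array([[0,0,0],[12,0,0],[0,12,0],[0,0,.12]]),xatol=.1,fatol=1e-4))
        if b is None or q.fun<b.fun:b=q
    return b.x,b.fun,[m is not None and int(m.sum()) for _,m in ms]
def ends(p): 
    d=100*np.array([np.cos(p[2]),np.sin(p[2])]); return np.round(p[:2]+d),np.round(p[:2]-d)
E
python3 - <<'E'
from h import *
fs=[r.grab_frame('top'),r.grab_frame('side')]
p0=[558,78,-.26]
for s in(fs[:1],fs[1:],fs): 
    p,c,m=fit(s,p0); print(np.round(p,2),round(c,3),m,ends(p))
t=fs[0]
for o in r.outline_of(t,'bay')[:2]:
    m=o['region'].astype(np.uint8);v,u=np.nonzero(m);print('bay',o['conf'],u.min(),u.max(),v.min(),v.max())
    print(cv2.minAreaRect(np.c_[u,v].astype(np.float32)))
# candidate bay drawings
im=t['img'].copy()
def draw(f,bp):
    x,y,a=bp;R=np.array([[np.cos(a),-np.sin(a)],[np.sin(a),np.cos(a)]])
    out=f['img'].copy();out=cv2.resize(out,None,fx=4,fy=4,interpolation=cv2.INTER_CUBIC)
    for z in(0,40):
        q=np.array([[-60,-125],[0,-125],[0,125],[-60,125]])@R.T+[x,y]
        cv2.polylines(out,[np.round(proj(f,np.c_[q,np.full(4,z)])*4+2).astype(np.int32)],False,(255,0,255) if z else (0,0,255),1)
    h=np.array([[-115,-75]])@R.T+[x,y]; k=[[h[0,0]+12*np.cos(i),h[0,1]+12*np.sin(i),0] for i in np.arange(0,6.3,.3)]
    cv2.polylines(out,[np.round(proj(f,np.array(k))*4+2).astype(np.int32)],True,(255,255,255),1)
    b=cv2.convexHull(proj(f,box(p)).astype(np.float32)*4+2).astype(np.int32);cv2.polylines(out,[b],True,(255,255,0),1)
    return out
o=draw(t,(700,77,0.02)); cv2.imwrite('pics/crop1.png',o[540:1000,980:1640])
o=draw(fs[1],(700,77,0.02)); cv2.imwrite('pics/crop2.png',o[760:1140,1240:1760])
E
```

```text
[ 5.5571e+02  7.4750e+01 -2.3000e-01] 0.066 [821] (array([653.,  52.]), array([458.,  98.]))
[ 5.5725e+02  7.7530e+01 -2.1000e-01] 0.088 [1204] (array([655.,  57.]), array([459.,  98.]))
[ 5.5576e+02  7.5140e+01 -2.3000e-01] 0.197 [821, 1204] (array([653.,  52.]), array([458.,  98.]))
bay 0.72 258 354 147 179
((305.8048400878906, 162.60919189453125), (30.921873092651367, 96.25304412841797), 88.66777801513672)
```

View pics/crop1.png

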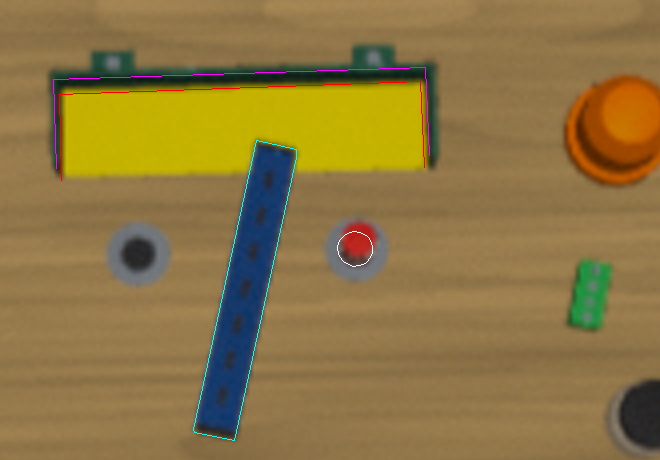

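View pics/crop2.png

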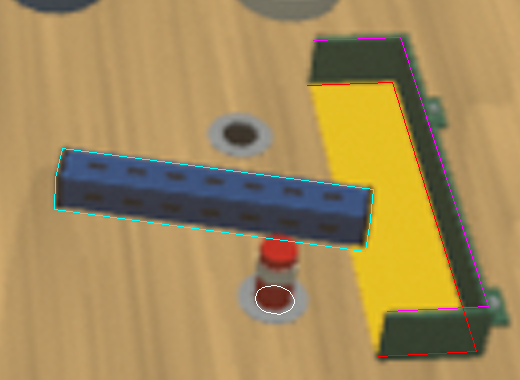

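The crop confirms it: the fitted 200 x 28 mm outline matches the tube at about (556,75), yaw −0.23. The bay is at about (701,76), yaw about 0.02. The post is on the right at (585,−1), and the left disc is the flush cover. I will push the near end left first.

{"method": "move_arm", "body": {"targets": [-1,-43.4,-43.9,0,-16.5,-1,-43.4,-43.9,0,-16.5,-1,-43.4,-43.9,0,-16.5,-1,-43.4,-43.9,0,-16.5,-1,-43.4,-43.9,0,-16.5,-1,-43.4,-43.9,0,-16.5,-1,-43.4,-43.9,0,-16.5,-1,-43.4,-43.9,0,-16.5,-1,-43.4,-43.9,0,-16.5,-1,-43.4,-43.9,0,-16.5], "squeeze": 60}}

```text
clock: 2.45
eef_pos: [414.4, 156.3, 231.7]
tcp_rot: [3.141, 0.001, 3.141]
contact_force: [1.2, 1.0, -0.0]
opening: -0.006
```

{"method": "move_arm", "body": {"targets": [-1,-5.3,-9.5,0,0,-1,-5.3,-9.5,0,0,-1,-5.3,-9.5,0,0,-1,-5.3,-9.5,5,0,-1,-5.3,-9.5,10,0,-1,-5.3,-9.5,14,0,-1,-5.3,-9.5,17,0,-1,-5.3,-9.5,17,0,-1,-5.3,-9.5,17,0]}}

```text
clock: 3.35
eef_pos: [466.5, 63.5, 61.6]
tcp_rot: [-3.142, -0.001, 3.141]
contact_force: [1.1, -0.6, 0.8]
opening: -0.001
```

{"method": "move_arm", "body": {"targets": [-1,0,-1.2,0,0,-1,0,-1.2,2,0,-1,0,-1.2,4.2,0,-1,0,-1.2,5.4,0,-1,0,-1.2,5.4,0,-1,0,-1.2,5.4,0]}}

```text
clock: 3.95
eef_pos: [467.2, 51.0, 8.2]
tcp_rot: [3.142, 0.001, 3.141]
contact_force: [0.1, 0.1, 0.3]
opening: 0.003
```

```bash
cat > look.py <<'E'
import sys
from h import *
p0=[float(v) for v in sys.argv[1:4]];n=sys.argv[4]
fs=[r.grab_frame('top'),r.grab_frame('side')]
for k,s in(('top',fs[:1]),('side',fs[1:]),('both',fs)):
    p,c,m=fit(s,p0); print(k,np.round(p,2).tolist(),round(c,3),m,*ends(p))
e=r.sense();print(np.round(e['eef_pos']),np.round(e['contact_force'],1),e['clock'])
a=cv2.resize(fs[0]['img'][120:300,200:440],None,fx=2.5,fy=2.5);b=cv2.resize(fs[1]['img'][140:340,270:460],None,fx=2,fy=2)
w=np.zeros((450,980,3),np.uint8);w[:,:600]=a;w[:400,600:980]=b
cv2.imwrite(f'pics/{n}.png',cv2.resize(w,(784,360)))
E
python3 look.py 556 75 -.23 l1
```

```text
top [573.73, 70.41, -0.22] 1.331 [366] [671.  49.] [476.  92.]
side [559.29, 77.4, -0.22] 0.309 [980] [657.  55.] [462. 100.]
both [557.4, 75.76, -0.24] 1.681 [366, 980] [655.  52.] [460.  99.]
[467.  51.   8.] [-0.1 -0.3  0. ] 4.25
```

View pics/l1.png

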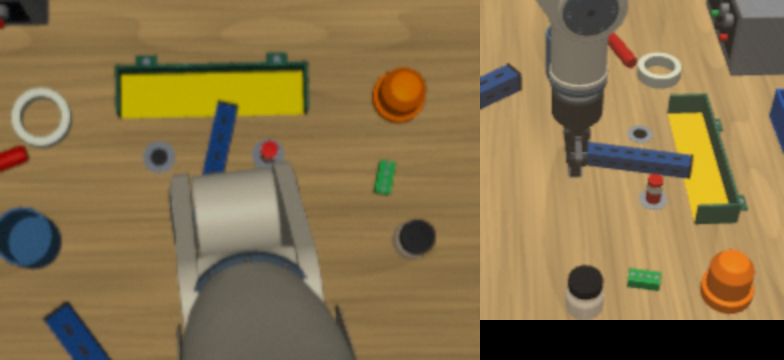

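{"method": "move_arm", "body": {"targets": [-1,0,1,0,0,-1,0,2,0,0,-1,-0.2,3,0,0,-1,-0.4,4,0,0,-1,-0.6,5,0,0,-1,-1.0,6,0,0,-1,-1.5,7,0,0,-1,-2,8,0,0,-1,-2,8,0,0]}}

```text
clock: 5.15
eef_pos: [488.0, 132.6, 7.4]
tcp_rot: [3.141, 0.002, -3.142]
contact_force: [1.2, -0.5, -0.2]
opening: -0.001
```

```bash
python3 - <<'E'
s=open('h.py').read()
s=s.replace("    ms=[(f,mask(f,p0)) for f in fs]\n","    ms=[(f,mask(f,p0),(cv2.cvtColor(f['img'],cv2.COLOR_BGR2HSV)[...,1]>70)) for f in fs]\n")
s=s.replace("for f,m in ms:","for f,m,w in ms:").replace("np.abs(im-m).sum()","(np.abs(im-m)*(w|(m>0))).sum()").replace("for _,m in ms]","for _,m,_ in ms]")
s=s.replace("/max(m.sum(),1)","/800.")
s=s.replace("for da in(-.15,0,.15)","for da in(-.3,-.15,0,.15,.3)")
open('h.py','w').write(s)
E
python3 look.py 571 100 -.8 l2
```

```text
top [563.19, 97.56, -0.77] 0.027 [328] [635.  28.] [491. 167.]
side [563.17, 103.85, -0.77] 0.132 [923] [635.  34.] [492. 174.]
both [564.19, 100.93, -0.8] 0.192 [328, 923] [634.  29.] [494. 173.]
[486. 131.   7.] [-0.  -0.1 -0.1] 5.45
```

View pics/l2.png

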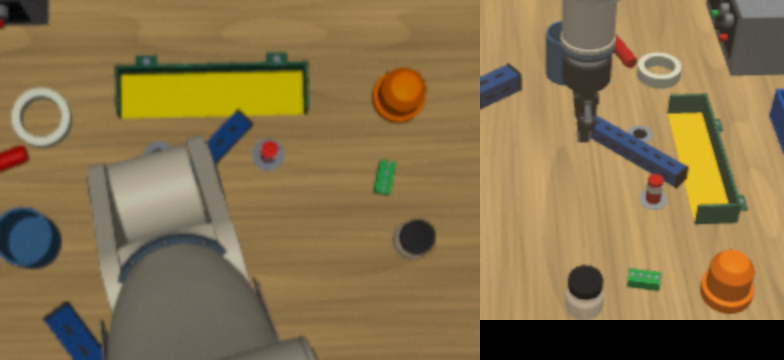

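{"method": "move_arm", "body": {"targets": [-1,1.8,-1.8,0,0,-1,4.2,1.9,0,8,-1,4.2,5.9,0,16,-1,1.8,6.9,0,24,-1,1.8,6.9,0,32,-1,1.8,6.9,0,40,-1,1.8,6.9,0,45,-1,1.8,6.9,0,45,-1,1.8,6.9,0,45]}}

```text
clock: 6.35
eef_pos: [468.7, 199.9, 7.3]
tcp_rot: [-3.142, -0.0, 2.358]
contact_force: [-0.3, -0.1, -0.7]
opening: -0.0
```

```bash
python3 look.py 564 101 -.8 l3
```

```text
top [562.65, 99.09, -0.78] 0.045 [742] [634.  29.] [491. 169.]
side [564.26, 101.91, -0.77] 0.107 [1055] [636.  32.] [493. 172.]
both [563.1, 99.68, -0.78] 0.191 [742, 1055] [634.  29.] [492. 170.]
[469. 200.   7.] [ 1.  -0.2  0.6] 6.65
```

View pics/l3.png

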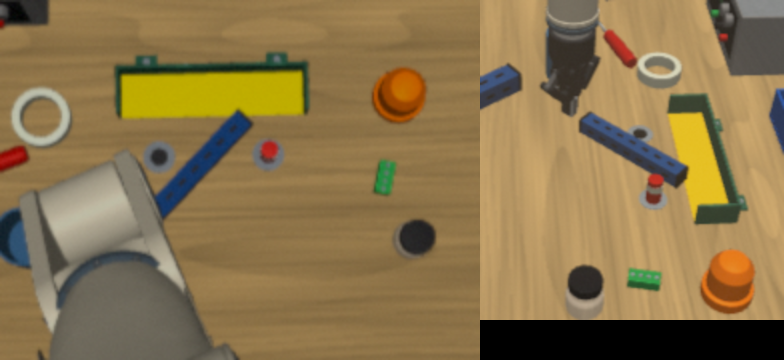

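{"method": "move_arm", "body": {"targets": [-1,-1.2,-0.4,0,0,-1,-2.2,-0.4,0,0,-1,-3,-0.4,0,0,-1,-4,-0.4,0,0,-1,-5,-0.4,0,0,-1,-6,-0.4,0,0,-1,-6.5,-0.4,0,0,-1,-6.5,-0.4,0,0]}}

```text
clock: 7.45
eef_pos: [512.7, 150.7, 7.3]
tcp_rot: [3.141, 0.001, 2.355]
contact_force: [0.1, -0.4, -0.7]
opening: 0.002
```

```bash
python3 look.py 592 72 -.78 l4
```

```text
top [589.27, 71.4, -0.8] 0.042 [503] [659.  -0.] [520. 143.]
side [591.62, 73.56, -0.79] 0.106 [1054] [662.   2.] [521. 145.]
both [590.42, 71.75, -0.8] 0.193 [503, 1054] [660.  -0.] [521. 144.]
[512. 151.   7.] [-0.2 -0.5 -0.1] 7.75
```

View pics/l4.png

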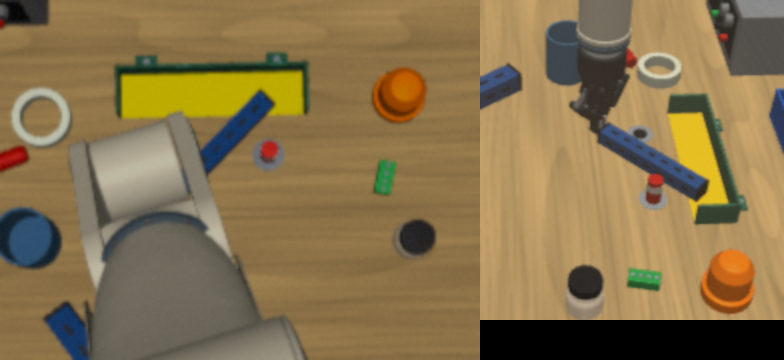

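{"method": "move_arm", "body": {"targets": [-1,-0.8,0,0,0,-1,-1.6,0,0,0,-1,-0.3,0,0,0,-1,0.4,-2,0,0,-1,0.2,-4.4,0,0,-1,-2.5,-4.4,0,0,-1,-4.9,-4.4,0,0,-1,-4.9,-4.4,0,0]}}

```text
clock: 8.55
eef_pos: [517.6, 84.4, 7.7]
tcp_rot: [3.14, 0.002, 2.354]
contact_force: [0.2, 0.5, -0.6]
opening: 0.001
```

```bash
python3 look.py 602 61 -.8 l5; python3 -c "
from rig import r;print(r.sense()['qpos'])"
```

```text
top [597.82, 56.15, -0.74] 0.016 [208] [672. -11.] [524. 123.]
side [603.37, 60.81, -0.79] 0.133 [1090] [674. -10.] [533. 132.]
both [602.81, 60.14, -0.81] 0.185 [208, 1090] [672. -12.] [534. 132.]
[515.  86.   7.] [-0.6 -0.1  0.6] 8.85
[ 1.62794408e-01  5.21599297e-01  2.00166867e+00  7.24566688e-05
  6.19058224e-01 -6.22531867e-01]
```

View pics/l5.png

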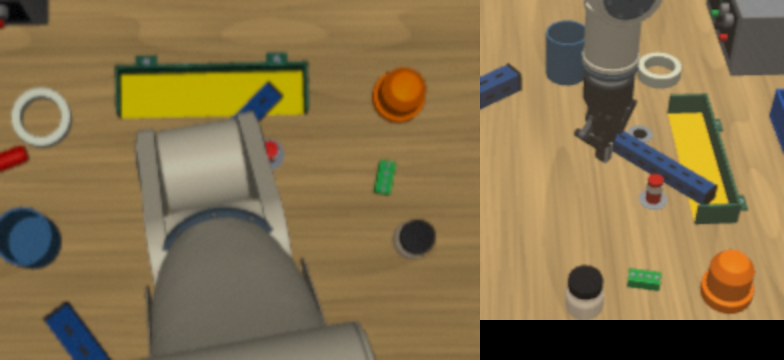

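{"method": "move_arm", "body": {"targets": [-1,0,1.0,0,0,-1,0,1.9,0,2,-1,0,2.8,0,5,-1,0.1,3.7,0,9,-1,0.1,4.6,0,14,-1,0,5.6,0,19,-1,-0.1,6.7,0,24,-1,-0.3,7.7,0,29,-1,-0.3,7.7,0,29]}}

```text
clock: 9.75
eef_pos: [573.2, 139.2, 7.4]
tcp_rot: [3.14, -0.0, 1.849]
contact_force: [0.2, 0.7, -0.1]
opening: -0.001
```

```bash
python3 look.py 620 68 -1.3 l6
```

```text
top [623.46, 70.79, -1.29] 0.044 [419] [651. -25.] [596. 167.]
side [623.18, 73.98, -1.27] 0.111 [855] [653. -21.] [593. 169.]
both [623.31, 71.27, -1.28] 0.168 [419, 855] [652. -24.] [594. 167.]
[572. 138.   7.] [0.8 0.2 0.1] 10.05
```

View pics/l6.png

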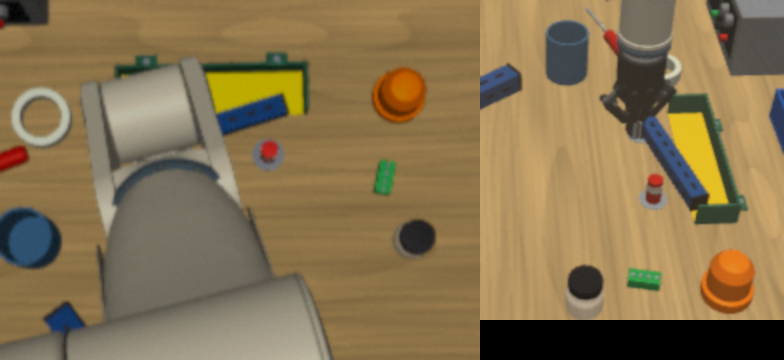

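{"method": "move_arm", "body": {"targets": [-1,0,1,0,5,-1,0.2,2.2,0,12,-1,0.2,2.2,0,15,-1,0.1,1.2,0,15,-1,-3.5,0.3,0,15,-1,-6.6,-0.3,0,15,-1,-6.6,-0.3,0,15,-1,-6.6,-0.3,0,15]}}

```text
clock: 10.85
eef_pos: [586.3, 72.7, 7.3]
tcp_rot: [-3.141, -0.0, 1.587]
contact_force: [0.4, 0.3, 1.4]
opening: 0.002
```

```bash
python3 look.py 632 72 -1.5 l7
```

```text
top [631.53, 70.24, -1.44] 0.029 [83] [644. -29.] [619. 169.]
side [633.68, 77.9, -1.48] 0.205 [603] [643. -22.] [624. 177.]
both [633.37, 71.17, -1.46] 0.268 [83, 603] [644. -28.] [623. 171.]
[587.  74.   7.] [-0.9 -0.8 -0.3] 11.15
```

View pics/l7.png

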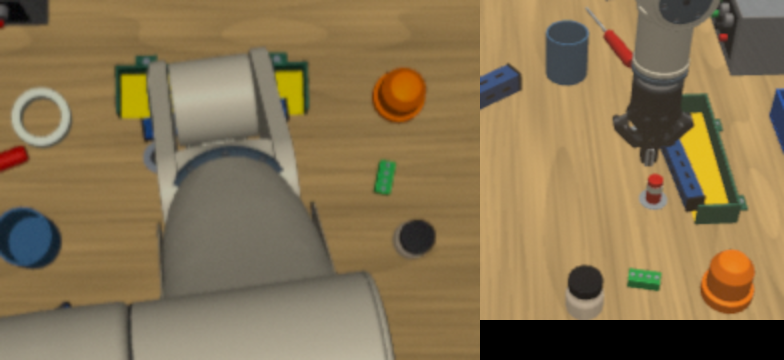

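{"method": "move_arm", "body": {"targets": [-1,0.4,1,0,0,-1,0.4,2,0,0,-1,0.4,3,0,0,-1,0.4,4,0,0,-1,0.4,5,0,0,-1,0.4,5.8,0,0,-1,0.4,6.4,0,0,-1,0.4,6.4,0,0]}}

```text
clock: 11.95
eef_pos: [652.4, 78.5, 7.3]
tcp_rot: [3.14, -0.0, 1.587]
contact_force: [0.2, -0.1, -0.0]
opening: 0.002
```

```bash
python3 look.py 680 76 -1.5 l8
```

```text
top [682.13, 67.57, -1.57] 0.026 [121] [682. -32.] [682. 168.]
side [683.49, 89.92, -1.56] 0.067 [503] [684. -10.] [683. 190.]
both [683.39, 67.46, -1.56] 0.124 [121, 503] [685. -33.] [682. 167.]
[651.  79.   7.] [ 0.1 -0.   0.1] 12.25
```

View pics/l8.png

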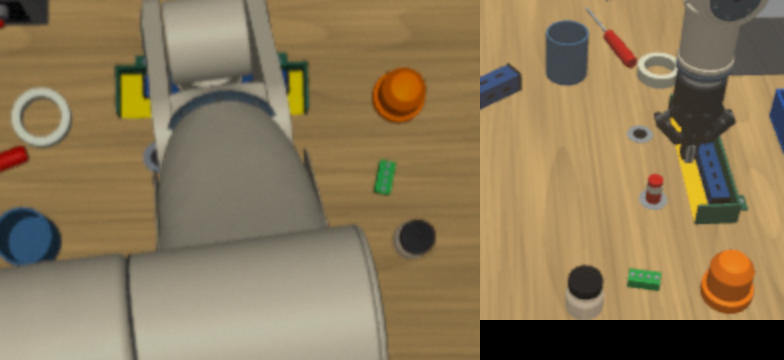

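{"method": "move_arm", "body": {"targets": [-1,0,0.2,0,0,-1,0,0.4,0,0,-1,0,0.4,0,0]}}

```text
clock: 12.55
eef_pos: [654.8, 78.6, 7.2]
tcp_rot: [-3.141, 0.0, 1.587]
contact_force: [-2.9, 0.1, 2.8]
opening: 0.004
```

{"method": "move_arm", "body": {"targets": [-1,0,0.1,0,0,-1,0,0.2,0,0,-1,0,0.2,0,0]}}

```text
clock: 12.85
eef_pos: [657.1, 78.7, 7.2]
tcp_rot: [-3.142, -0.0, 1.587]
contact_force: [-3.4, 0.4, 1.9]
opening: 0.003
```

{"method": "move_arm", "body": {"targets": [-1,0,0.1,0,0,-1,0,0.15,0,0,-1,0,0.15,0,0]}}

```text
clock: 13.15
eef_pos: [658.3, 78.8, 7.2]
tcp_rot: [-3.141, -0.0, 1.587]
contact_force: [-4.3, 0.3, 2.9]
opening: -0.001
```

{"method": "move_arm", "body": {"targets": [-1,0,0.1,0,0,-1,0,0.15,0,0,-1,0,0.15,0,0]}}

```text
clock: 13.45
eef_pos: [658.4, 78.8, 7.2]
tcp_rot: [-3.138, 0.0, 1.587]
contact_force: [-11.1, 0.5, 7.3]
opening: -0.003
```

Stopped against the back plate at 11 N. I back off straight, lift clear and look.

{"method": "move_arm", "body": {"targets": [-1,0,-1,0,0,-1,0,-3,0,0,-1,0,-4,0,0,-1,0,-4,-5,0,-1,0,-4,-10,0,-1,0,-9,-14,0,-1,0,-14,-18,0,-1,0,-19,-18,0,-1,0,-24,-18,0,-1,0,-26,-18,0]}}

```text
clock: 14.45
eef_pos: [398.6, 74.3, 187.9]
tcp_rot: [3.139, -0.0, 1.587]
contact_force: [1.0, -0.5, 0.9]
opening: 0.003
```

{"method": "move_arm", "body": {"targets": [-1,5,0,0,0,-1,10,0,0,0,-1,15,0,0,0,-1,20,0,0,0,-1,25,0,0,0,-1,25,0,0,0,-1,25,0,0,0]}}

```text
clock: 15.15
eef_pos: [395.8, 325.4, 187.1]
tcp_rot: [3.141, -0.0, 1.59]
contact_force: [0.0, 0.1, 0.2]
opening: -0.0
```

```bash
python3 look.py 686 77 -1.55 l9
python3 - <<'E'
from h import *
t=r.grab_frame('top');s=r.grab_frame('side')
a=cv2.resize(t['img'][130:200,245:365],None,fx=6.6,fy=6.6,interpolation=cv2.INTER_CUBIC)
cv2.imwrite('pics/c9t.png',a)
b=cv2.resize(s['img'][190:290,370:450],None,fx=6,fy=6,interpolation=cv2.INTER_CUBIC);cv2.imwrite('pics/c9s.png',b)
for n in('tape','beacon','terminal','screwdriver','mug','screwjar','bay'):print(n,[np.round(m['position']).tolist() for m in r.mark_of(t,n)[:2]])
E
```

```text
top [685.15, 68.55, -1.56] 0.1 [899] [686. -31.] [684. 169.]
side [688.79, 88.03, -1.56] 0.066 [779] [690. -12.] [688. 188.]
both [686.09, 69.23, -1.57] 0.233 [899, 779] [687. -31.] [686. 169.]
[396. 323. 187.] [-0.3 -0.3 -0. ] 15.45
tape [[641.0, 307.0, 4.0]]
beacon [[669.0, -180.0, -1.0]]
terminal [[547.0, -160.0, -2.0]]
screwdriver [[558.0, 424.0, -1.0]]
mug [[472.0, 322.0, -4.0], [547.0, -158.0, 1.0]]
screwjar [[464.0, -192.0, 3.0]]
bay [[698.0, 75.0, 0.0], [556.0, 421.0, 0.0]]
```

View pics/c9t.png

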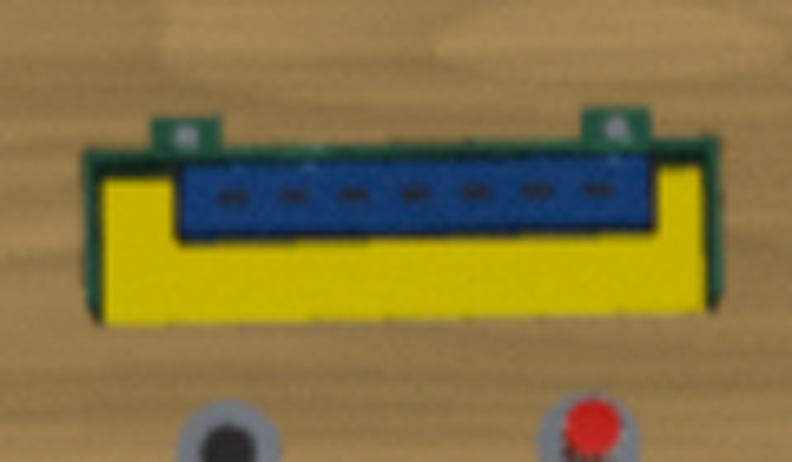

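View pics/c9s.png

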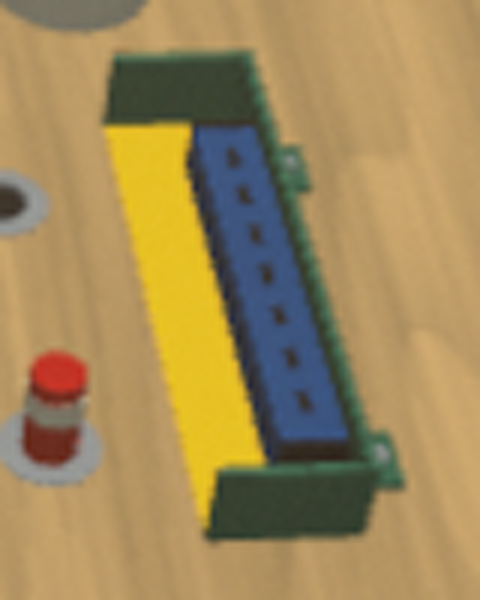

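Run:
```python
from h import *
t=r.grab_frame('top');g=t['img'].astype(float);yl=(g[...,2]-g[...,0]) # red-blue: high on yellow
us=np.arange(276,341);fe=[];be=[];back=[]
for u in us:
    c=yl[:,u]; n=np.arange(155,195)
    col=c[155:176]; k=np.argmax(np.diff(col)); 
    # subpixel half crossing blue->yellow
    lo,hi=c[160],c[172]; h=(lo+hi)/2
    i=[j for j in range(160,172) if c[j]<h<=c[j+1]][0]; fe.append(i+(h-c[i])/(c[i+1]-c[i]))
    b=g[:,u,0]; # green plate -> blue tube
    lo,hi=b[151:154].min(),b[157]; h=(lo+hi)/2
    i=[j for j in range(150,158) if b[j]<h<=b[j+1]][-1]; back.append(i+(h-b[i])/(b[i+1]-b[i]))
    # yellow->wood via saturation
    s=cv2.cvtColor(t['img'],cv2.COLOR_BGR2HSV)[:,u,1].astype(float); h=(s[172]+s[190])/2
    i=[j for j in range(172,190) if s[j]>h>=s[j+1]][0]; be.append(i+(s[i]-h)/(s[i]-s[i+1]))
def W(v,z):
    a=np.polyfit(us,v,1);P=[plane(t,(u,a[0]*u+a[1]),z) for u in(us[0],us[-1])]
    q=P[0]-P[1];return np.round(P[0],1),np.round(P[1],1),round(-q[0]/q[1],4),np.std(np.polyval(a,us)-v)
print('tube front top',W(fe,28));print('tube back top',W(back,28));print('patch front',W(be,0))
```

```text
tube front top (array([666.7, 154.1,  28. ]), array([668.2, -19.1,  28. ]), np.float64(0.0081), np.float64(0.10736706316468514))
tube back top (array([698.7, 153.7,  28. ]), array([700.2, -19.8,  28. ]), np.float64(0.0086), np.float64(0.19266931510391502))
patch front (array([639.3, 156.2,   0. ]), array([640.3, -20.1,   0. ]), np.float64(0.0059), np.float64(0.16423412008402882))
```

The tube's edges are parallel to the bay within about 0.003 rad. Its back face lies within about 1 mm of the plate, which is inside the measurement error. Handing in.

```bash
python3 -c "
from rig import r
print(r.sense()['clock']);print(r.sign_off())"
```

```text
15.95
the job is handed in; nothing more can be done
None
```

The 200 mm blue tube now lies lengthwise in the green bay against the back plate. I handed the job in at about 16 s with the arm clear of everything.

I only pushed it, with the gripper shut: I swung its near end left, pushed it endwise past the right-hand post, swung it parallel to the bay and pushed it in. The last press stalled against the plate at about 11 N.

**Last checks:**
- **Angle:** the tube is parallel to the bay within about 0.003 rad.
- **Against the back plate:** the tube's back edge is within about 1 mm of where the plate should be, and no gap shows in either picture. The camera calibration is only good to about 2 mm.
- **Between the end plates:** the top view shows both ends of the tube clear of the end plates, with about 20 to 30 mm of space at each.
- **Other things:** the tape, beacon, terminal, screwdriver, mug and jar are within about 6 mm of their first readings, mostly 1 to 4 mm. That is close to the network's scatter of about 4 mm, and nothing came near them.

**Disagreement:** the side camera's fit put the tube about 19 mm further left than the top camera's, because the near end plate hides that end. I went by the top view, which shows the whole tube.

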